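Back the vial feed wheel off by one notch

ROBOT

A 6-joint arm with a two-finger parallel gripper is mounted at the origin on the work surface. World frame = base frame: x ahead of the robot, y to its left, z up, the work surface at z = 0. Lengths are in m, angles in rad, forces in N, time in s.
With the tool pointing down it reaches from about 0.25 to 0.725 m from the base axis. Payload 4 kg.
Tool frame: the origin (TCP) lies at the very end of the fingers, on their centre line; the grasp point (between the pads) lies 19 mm behind it; y points along the fingers, z is the direction in which the jaws open and shut, and the axes are right-handed (so a half turn about y gives the same grasp; the last joint's range is limited). The gripper opens to 85 mm and grips with 20 to 120 N. Pads are 22 mm wide; open, the fingers measure 114 mm over their backs; the gripper's body (76 mm by 85 mm) begins 54 mm behind the grasp point. The pads swing forward as they close: fully open they stand 13 mm farther back than shut.
Start: joints at [-1.237, 0.241, 0.005, 1.335, 0, 1.571], TCP at [0.164, -0.472, 0.231] pointing down, gripper open.
Joint ranges: [-2.72, 2.72], [-1.05, 1.87], [-1.09, 1.28], [-1.99, 2.15], [-1.42, 1.44], [-3.14, 3.14]. Speed limits (rad/s): [2.79, 2.79, 3.14, 3.14, 3.14, 3.14].

INTERFACE

Orientations are given as [roll, pitch, yaw] about the fixed x, y, z axes, in that order (R = Rz(yaw) Ry(pitch) Rx(roll)).
In Python, from plant import arm, viewer gives the robot as it stands. The module is installed in compiled form; this text tells all that it offers.
- The arm moves only by the tool apply_moves, never from a script. Its argument "deltas" is a list of rows, each an object with "linear": the shift along the tool's x, y, z in mm, a list of three; "turn": the turn about the tool's y in rad. A call has 1 to 10 rows; each row is the pose to reach, as a shift and turn from the pose commanded when the call began, along the tool's axes at that moment; what a row does not reach only later rows make up. A row lasts 1/8 s, in which the tool goes at most 62.5 mm and 10.7 degrees, less where a joint would pass 70% of its speed; a pose out of reach is approached as far as the arm can. A call with a gripper value outside its range is refused whole. "hand" is the closure in counts, from 0 (fully open) to 255 (shut), set as the call begins (left out, the last holds). The fingers move at their own pace and stop on an object; "force" is the grip in N (left out, the last holds). Time passes only in rows, so rows that repeat a pose let the fingers close. It gives the time, the measured TCP pose, the force and the opening at its end, in the units of the state.
- arm.read_state(): the state, without advancing time (a new reading comes with each control period).
- viewer.read_camera(name): name is "side" or "top"; returns a dict with "image" (480x640x3 uint8, red, green, blue), "intrinsics" (3x3 intrinsics, pixels), "D" ([k1, k2, p1, p2, k3] as OpenCV has them; the pictures are not rectified), "T" (4x4, takes a point from camera to world coordinates). Camera axes: x right, y down, z forward; pixel columns grow to the right and rows downward; lengths in m; the calibration is good to about 2 mm. A picture is of the moment at which its call begins. There is no depth.
- arm.job_done(): hands the job in, once; it reports no verdict.
The state is a dict: "clock": time; "q": joint angles; "qvel": joint speeds; "joint_torque": joint torques, N m; "tcp_pos": TCP position; "ee_rot": TCP orientation; "wrist_force": force on the tool from outside, world axes, zero at the start; "wrist_torque": the same for the moment, N m; "width": opening from 0.0 (shut) to 1.0 (fully open).
Only numpy, scipy, OpenCV 4.12 (cv2) and the standard library are available. Lean on these libraries where they do the work, as an engineer would, in place of code of your own. Each camera call takes 0.05 s, during which the arm holds its last target. There are 200 camera calls.

TASK

The vial feed wheel has been advanced one notch too far. With a fingertip, lift the red ratchet pawl out of the wheel by pushing its upright tab outward until the pawl tips over and stays open; then push the wheel backward (clockwise seen from above) exactly one notch by one of its pegs, and push the pawl back over so that it drops fully into the next notch. Do not grip or lift anything or push hard, leave the vials standing in their pockets, and leave the other things on the counter where they are.

Things in the scene. Friction and masses are not known exactly. Their poses are not given: they have to be found in the camera images.
- indexer: Fixed stand of the wheel; origin at counter height on the wheel's vertical axis, z up. Its y axis points level from the wheel's axis to the pawl (the pawl's mid-plane is x = 0). White foot 170 mm across, 12 mm thick, and a tongue 50 mm wide out to y = 185 mm; two steel cheeks (at x = -15 and +15 mm, 6 mm thick, y 146 to 170 mm, up to z = 66 mm) carry the pawl.
- feed_wheel (a joint): Turn (rad) of the level aluminium wheel about the indexer's z, positive counter-clockwise from above (forward). Backward = clockwise = negative. Starts near 0 (within 0.03); a notch is 0.785, so one notch back reads -0.785. A stiff bearing keeps it where it is left: about 2 N sideways on a peg turns it, it hardly coasts. With the pawl in a notch it has about 0.05 rad of play either way.
- wheel_top (a point): On the wheel's axis at its top face (z = 42 mm); fixed. Wheel 226 mm across. On it: eight blue pockets (30 mm across, 14 mm high) centred 48 mm from the axis; eight pegs 84 mm from the axis (see orange_peg); 98 to 113 mm from the axis, eight steel saw teeth up to z = 54 mm, whose upright faces stop backward turning by the nose of the lowered pawl.
- orange_peg (a point): Top centre of the one orange peg (z = 80 mm, the others are steel). Eight upright pegs, 10 mm thick, 38 mm tall, 84 mm from the axis, every 45 degrees, at 22.5 + 45 k degrees in the indexer's frame when the wheel reads 0. The orange one starts near -67.5 degrees (opposite side to the pawl); one notch back takes it to -112.5, the starting place of its neighbour.
- pawl (a joint): Opening angle (rad) of the red pawl. 0 = down in a notch, 1.57 = fully open at its stop. At 0 the arm lies level, inward over the teeth, and the tab stands up; at 1.57 the arm stands up and the tab lies level, pointing outward. No spring: by its weight it falls shut from below about 0.8 and open from above. Under 1 N moves it. Nose clear of the teeth above 0.35, fully in a notch below 0.05.
- pawl_hinge (a point): Mid-point of the pawl's hinge, fixed to the stand: indexer y = 158 mm, z = 58 mm; the hinge line is level, along the indexer's x. The pawl is an L with two legs at right angles: arm 14 mm wide, 6 mm thick, 59 mm long from the hinge; tab 22 mm wide, 6 mm thick, 50 mm long, with a 12 mm thick roll along its end.
- pawl_tab (a point): Middle of the roll at the tab's end, 45 mm from the hinge (z = 103 mm with the pawl down); moves with the pawl.
- pawl_nose (a point): Middle of the underside of the pawl's dark nose (8 mm wide): 53 mm along the arm from the hinge, 15.5 mm under the arm's mid-plane; moves with the pawl.
- wheel_vial0: A small glass vial (22 mm across, 45 mm tall) standing loose in one of the wheel's pockets, which it leaves 2 mm of play all round; rides with the wheel, its cap reaching z = 87 mm. Origin under its base's centre.
- wheel_vial1: A small glass vial (22 mm across, 45 mm tall) standing loose in one of the wheel's pockets, which it leaves 2 mm of play all round; rides with the wheel, its cap reaching z = 87 mm. Origin under its base's centre.
- wheel_vial2: A small glass vial (22 mm across, 45 mm tall) standing loose in one of the wheel's pockets, which it leaves 2 mm of play all round; rides with the wheel, its cap reaching z = 87 mm. Origin under its base's centre.
- vial_a: A loose glass vial, 22 mm across, 45 mm tall, on the counter beyond the wheel. Origin under its base.
- vial_b: A loose glass vial, 22 mm across, 45 mm tall, on the counter beyond the wheel. Origin under its base.
- vial_c: A loose amber vial, 28 mm across, 55 mm tall, on the counter between the wheel's near edge and the pawl. Origin under its base.
- steel_cup: A loose steel cup, 64 mm across, 60 mm tall. Origin under its base.
- tape_roll: A loose white roll of tape lying flat, 76 mm across, 24 mm tall. Origin under its centre.

How it is judged:
By the outcome, as a careful person would: the job done as asked, in the order asked, and still so for the second after the job is handed in, with the robot touching nothing.
It also fails if it takes over 58 s, if anything falls off the work surface, if the arm or the gripper's body presses on something with over 40 N, if the wrist force passes 120 N, or if a joint passes its speed limit or range.

## Working session

There is one attempt and no reset: what is moved stays moved. The work goes in short steps, Python scripts to look and compute and a tool call to move; the robot and the scene stay as the last step left them, time stands still between calls to the robot, and variables do not carry over. Pictures are saved under pics/ and viewed, about 8 in all and at most 12, crops included, and the job is handed in when it is done.

Besides the shell and the picture viewer there is one more tool, called after "Emit:" as name(argument=value, ...), one argument or row to a line, values as JSON. apply_moves: Moves the arm, as the interface text tells. Its arguments: {"type":"object","properties":{"deltas":{"type":"array"},"hand":{"type":"number"},"force":{"type":"number"}},"required":["deltas"]}

```bash
mkdir -p pics; cat > h.py <<'E'
import numpy as np, cv2
from plant import arm, viewer
def snap(cam,name):
    c=viewer.read_camera(cam); np.savez(f'pics/{name}.npz',K=c['intrinsics'],D=c['D'],T=c['T'])
    cv2.imwrite(f'pics/{name}.png',np.array(c['image'])[:,:,::-1]); return c
def cal(name):
    d=np.load(f'pics/{name}.npz'); return d['K'],d['D'],d['T']
def ray(name,uv):
    K,D,T=cal(name); p=cv2.undistortPoints(np.array([[uv]],float),K,np.array(D))[0,0]
    return T[:3,3],T[:3,:3]@np.array([p[0],p[1],1])
def atz(name,uv,z):
    o,d=ray(name,uv); return o+d*(z-o[2])/d[2]
def proj(name,P):
    K,D,T=cal(name); Ti=np.linalg.inv(T)
    return cv2.projectPoints(np.atleast_2d(P).astype(float),cv2.Rodrigues(Ti[:3,:3])[0],Ti[:3,3],K,np.array(D))[0][:,0]
E
python3 - <<'E'
from h import *
for n in('top','side'):
    c=snap(n,n+'0'); print(n,np.round(c['T'],3).tolist())
s=arm.read_state(); print({k:np.round(v,3).tolist() for k,v in s.items()})
E
```

```text
top [[0.027, -0.983, 0.183, 0.36], [-1.0, -0.024, 0.017, -0.144], [-0.013, -0.183, -0.983, 1.188], [0.0, 0.0, 0.0, 1.0]]
side [[-0.993, -0.084, 0.089, 0.465], [-0.121, 0.593, -0.796, 0.707], [0.014, -0.801, -0.598, 0.733], [0.0, 0.0, 0.0, 1.0]]
{'clock': 0.1, 'q': [-1.237, 0.241, 0.004, 1.335, -0.0, 1.571], 'qvel': [-0.001, -0.002, 0.004, 0.003, 0.001, 0.004], 'joint_torque': [-0.0, -37.314, 25.301, 0.011, -0.0, -0.0], 'tcp_pos': [0.164, -0.472, 0.23], 'ee_rot': [-1.573, -0.0, -2.808], 'wrist_force': [0.221, -0.121, -0.516], 'wrist_torque': [-0.056, 0.021, -0.008], 'width': 0.997}
```

View pics/top0.png

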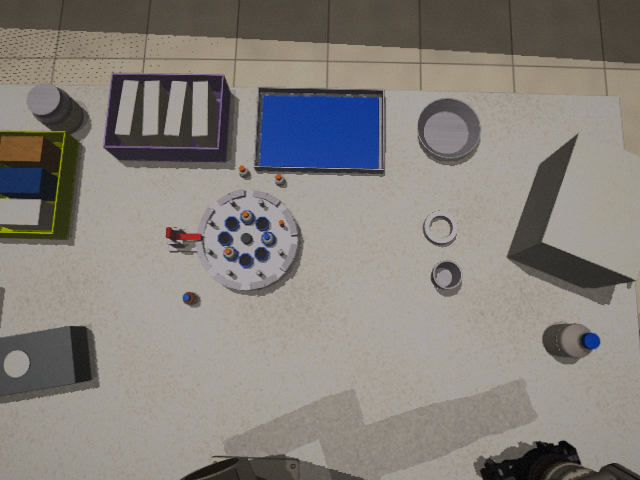

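View pics/side0.png

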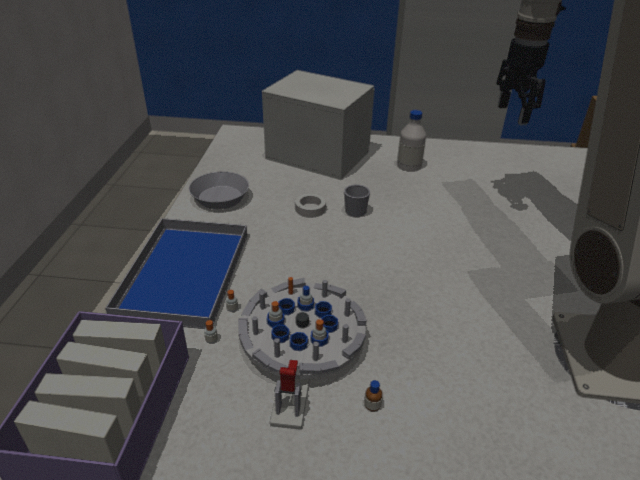

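The top view shows the wheel centred near (248,240), the pawl on its left at about (182,235), and the orange peg at (282,223). The amber vial stands at (189,298). I'll enlarge both views.

```bash
python3 - <<'E'
from h import *
a=cv2.imread('pics/top0.png')[160:310,150:310]; b=cv2.imread('pics/side0.png')[265:430,195:395]
cv2.imwrite('pics/c1.png',cv2.resize(a,None,fx=5,fy=5,interpolation=2)[:600]); 
cv2.imwrite('pics/c1.png',cv2.resize(a,(640,600),interpolation=2))
cv2.imwrite('pics/c2.png',cv2.resize(b,(720,594),interpolation=2))
E
```

```text
(no output)
```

View pics/c1.png

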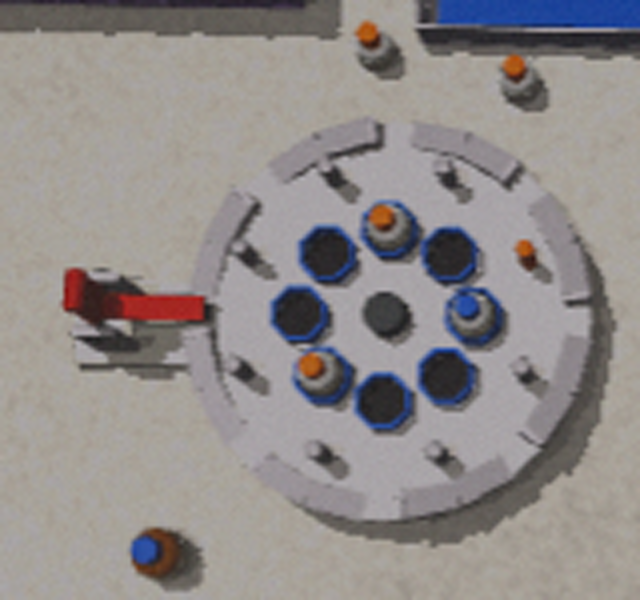

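View pics/c2.png

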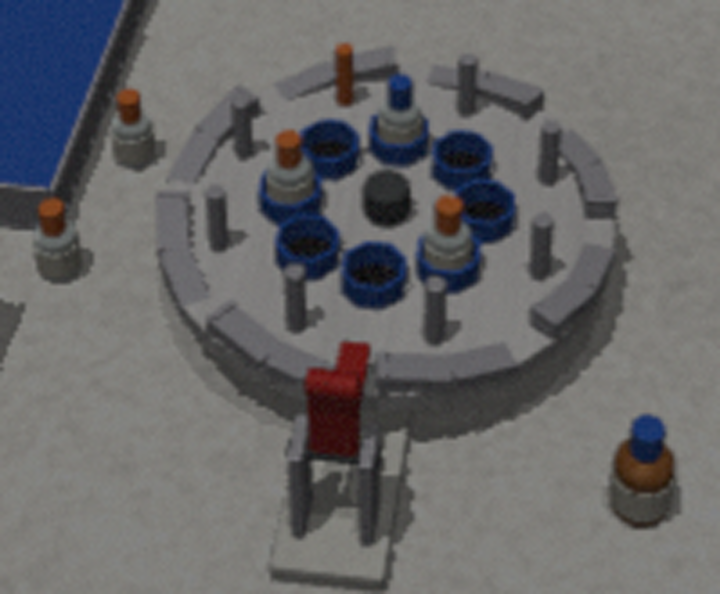

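The crops show the eight peg tops, with the orange one at crop (526,246) in the top view. The pawl is down, with its tab roll at crop (75,290). The amber vial is clear of the pawl. Next I'll fit the pose.

```bash
cat > fit.py <<'E'
from h import *
from scipy.optimize import least_squares
# peg tops, k order: orange(-67.5), -112.5, -157.5, ...
t=np.array([(526,246),(522,368),(436,450),(316,448),(236,366),(238,248),(325,170),(445,168)])/4+[150,160]
s=np.array([(344,47),(467,60),(550,126),(542,220),(435,284),(296,270),(216,191),(243,95)])/3.6+[195,265]
def pegs(c,a): 
    th=np.radians(-67.5-45*np.arange(8))+a
    return np.c_[c[0]+.084*np.cos(th),c[1]+.084*np.sin(th),np.full(8,.08)]
f=lambda p:np.r_[(proj('top0',pegs(p,p[2]))-t).ravel(),(proj('side0',pegs(p,p[2]))-s).ravel()]
r=least_squares(f,[.36,-.02,0]); c=r.x[:2]
print('centre,psi+wheel',r.x,'rms',np.sqrt(np.mean(r.fun**2)), np.round(r.fun.reshape(2,8,2).mean(1),2))
tab=atz('top0',(150+76/4,160+290/4),.109); tb2=atz('side0',(195+338/3.6,265+378/3.6),.106)
for q in(tab,tb2,atz('top0',(150+203/4,160+308/4),.061)): d=q[:2]-c; print(q,np.hypot(*d),'psi',np.arctan2(d[1],d[0])-np.pi/2)
print('amber',atz('top0',(150+148/4,160+550/4),.055),atz('side0',(195+648/3.6,265+430/3.6),.055))
E
python3 fit.py
```

```text
centre,psi+wheel [0.562954   0.03218849 0.01675964] rms 0.49125848403119315 [[-0.17 -0.25]
 [ 0.21 -0.17]]
[0.56225756 0.18833824 0.109     ] 0.15615130438816488 psi 0.004460063714954554
[0.56070289 0.1905937  0.106     ] 0.15842120225046868 psi 0.014210117272023037
[0.56290885 0.13216241 0.061     ] 0.09997393399674212 psi 0.00045158851287041557
amber [0.43068671 0.15464759 0.055     ] [0.43105278 0.15883072 0.055     ]
```

Fit: wheel axis at (0.563, 0.032), indexer psi about 0.005, wheel near 0.01. First I'll turn to yaw -90°, shut the hand and travel high.

Emit:
apply_moves(
  deltas=[
    {"linear": [-42, 0, -34], "turn": -0.155},
    {"linear": [-84, 0, -68], "turn": -0.31},
    {"linear": [-126, 0, -102], "turn": -0.465},
    {"linear": [-168, 0, -136], "turn": -0.62},
    {"linear": [-210, 0, -170], "turn": -0.775},
    {"linear": [-252, 0, -204], "turn": -0.93},
    {"linear": [-294, 0, -238], "turn": -1.085},
    {"linear": [-336, 0, -272], "turn": -1.237},
    {"linear": [-378, 0, -306], "turn": -1.237},
    {"linear": [-420, 0, -340], "turn": -1.237},
  ],
  hand=255,
  force=20,
)

```text
clock: 1.35
tcp_pos: [0.4497, -0.0119, 0.2311]
ee_rot: [-1.571, -0.0, -1.57]
wrist_force: [1.8, -0.3, 0.6]
width: -0.001
```

Emit:
apply_moves(
  deltas=[
    {"linear": [-45, 0, 28]},
    {"linear": [-90, 0, 56]},
    {"linear": [-135, 0, 85]},
    {"linear": [-178, 0, 113]},
    {"linear": [-178, 20, 113]},
    {"linear": [-178, 55, 113]},
    {"linear": [-178, 90, 113]},
    {"linear": [-178, 125, 113]},
    {"linear": [-178, 148, 113]},
    {"linear": [-178, 148, 113]},
  ],
)

```text
validation failed for argument at $.de...
```

```bash
python3 - <<'E'
from h import *
snap('side','s1')
b=cv2.imread('pics/s1.png')[235:455,175:415]
cv2.imwrite('pics/s1c.png',cv2.resize(b,None,fx=2.7,fy=2.7,interpolation=2))
s=arm.read_state(); print(s['tcp_pos'],s['wrist_force'])
E
```

```text
[ 0.45302168 -0.00687014  0.2308908 ] [3.9582706  2.5874978  0.65472564]
```

View pics/s1c.png

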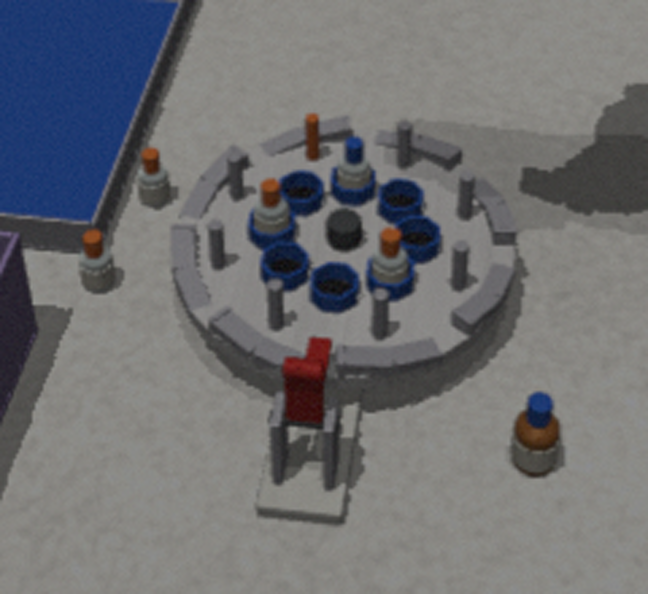

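The move was refused, probably because "turn" was missing, and the picture shows the scene unchanged. I'll resend it with turn included.

Emit:
apply_moves(
  deltas=[
    {"linear": [-45, 0, 28], "turn": 0},
    {"linear": [-90, 0, 56], "turn": 0},
    {"linear": [-135, 0, 85], "turn": 0},
    {"linear": [-170, 0, 108], "turn": 0},
    {"linear": [-178, 0, 113], "turn": 0},
    {"linear": [-178, 0, 113], "turn": 0},
    {"linear": [-178, 30, 113], "turn": 0},
    {"linear": [-178, 60, 113], "turn": 0},
    {"linear": [-178, 80, 113], "turn": 0},
    {"linear": [-178, 80, 113], "turn": 0},
  ],
)

```text
clock: 2.65
tcp_pos: [0.5602, 0.1624, 0.1498]
ee_rot: [-1.575, -0.002, -1.573]
wrist_force: [0.3, -0.8, 0.2]
width: 0.004
```

```bash
python3 - <<'E'
from h import *
s=arm.read_state(); print(s['tcp_pos'],s['ee_rot'],s['wrist_force'],s['q'])
E
```

```text
[0.56022757 0.16243819 0.14984076] [-1.57514666 -0.00158261 -1.57259542] [ 0.25028862 -0.80426791  0.15695422] [ 2.82367466e-01  4.52678823e-01  9.48864564e-02  1.21762352e+00
 -2.99483579e-04  1.85496702e+00]
```

Emit:
apply_moves(
  deltas=[
    {"linear": [0, 20, 2], "turn": 0},
    {"linear": [0, 40, 2], "turn": 0},
    {"linear": [0, 60, 2], "turn": 0},
    {"linear": [0, 67, 2], "turn": 0},
    {"linear": [0, 67, 2], "turn": 0},
    {"linear": [-4, 67, 2], "turn": 0},
    {"linear": [-8, 67, 2], "turn": 0},
    {"linear": [-12, 67, 2], "turn": 0},
    {"linear": [-16, 67, 2], "turn": 0},
    {"linear": [-20, 67, 2], "turn": 0},
  ],
)

```text
clock: 3.9
tcp_pos: [0.5643, 0.1848, 0.0843]
ee_rot: [-1.571, -0.0, -1.571]
wrist_force: [0.6, -0.7, -0.3]
width: -0.005
```

```bash
python3 - <<'E'
from h import *
snap('side','s2')
b=cv2.imread('pics/s2.png')[235:455,175:415]
cv2.imwrite('pics/s2c.png',cv2.resize(b,None,fx=2.7,fy=2.7,interpolation=2))
s=arm.read_state(); print(s['tcp_pos'],s['wrist_force'])
E
```

```text
[0.56424267 0.18527488 0.08428355] [ 0.46074326 -0.14151386  0.76593636]
```

View pics/s2c.png

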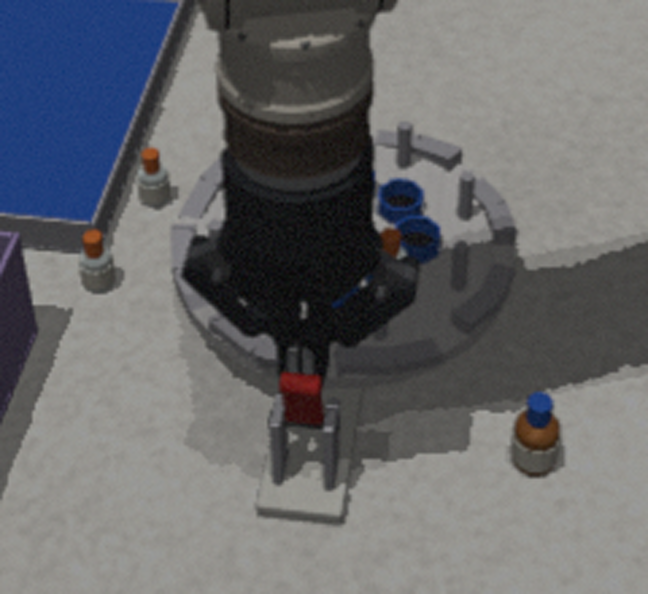

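The closed fingertip is behind the red tab (crop about (302,365)), and the tab is already tilting outward. I'll keep pushing, then lift out.

Emit:
apply_moves(
  deltas=[
    {"linear": [-5, 0, -2], "turn": 0},
    {"linear": [-10, 0, -2], "turn": 0},
    {"linear": [-15, 0, -2], "turn": 0},
    {"linear": [-20, 0, -2], "turn": 0},
    {"linear": [-25, 0, -2], "turn": 0},
    {"linear": [-29, 0, -2], "turn": 0},
    {"linear": [-33, 0, -2], "turn": 0},
    {"linear": [-33, 0, -2], "turn": 0},
    {"linear": [-33, 0, -2], "turn": 0},
    {"linear": [-33, 0, -2], "turn": 0},
  ],
)

```text
clock: 5.2
tcp_pos: [0.5623, 0.2173, 0.0843]
ee_rot: [-1.571, -0.0, -1.571]
wrist_force: [0.3, 0.2, 0.5]
width: 0.003
```

Emit:
apply_moves(
  deltas=[
    {"linear": [0, -15, 0], "turn": 0},
    {"linear": [0, -35, 0], "turn": 0},
    {"linear": [0, -60, 0], "turn": 0},
    {"linear": [0, -90, 0], "turn": 0},
    {"linear": [0, -120, 0], "turn": 0},
    {"linear": [50, -120, -20], "turn": -0.1},
    {"linear": [100, -120, -40], "turn": -0.2},
    {"linear": [150, -120, -60], "turn": -0.3},
    {"linear": [200, -120, -75], "turn": -0.45},
    {"linear": [240, -120, -85], "turn": -0.6},
  ],
)

```text
clock: 6.45
tcp_pos: [0.4766, -0.0243, 0.2058]
ee_rot: [-1.569, -0.001, -0.967]
wrist_force: [-0.7, -0.6, 0.6]
width: 0.0
```

```bash
python3 - <<'E'
from h import *
snap('side','s3')
b=cv2.imread('pics/s3.png')[235:455,175:415]
cv2.imwrite('pics/s3c.png',cv2.resize(b,None,fx=2.7,fy=2.7,interpolation=2))
s=arm.read_state(); print(s['tcp_pos'],s['ee_rot'],s['wrist_force'])
# start target: finger 16mm + 5 gap behind peg at 202.5deg + .017
c=np.array([.563,.032]); 
for d in (213.5+1+4,):
  a=np.radians(d); print(c+.090*np.array([np.cos(a),np.sin(a)]))
E
```

```text
[ 0.47544088 -0.02813724  0.2058007 ] [-1.57247727 -0.00348526 -0.96666079] [-1.48271221 -2.40837172  0.32877888]
[ 0.49256527 -0.02402632]
```

View pics/s3c.png

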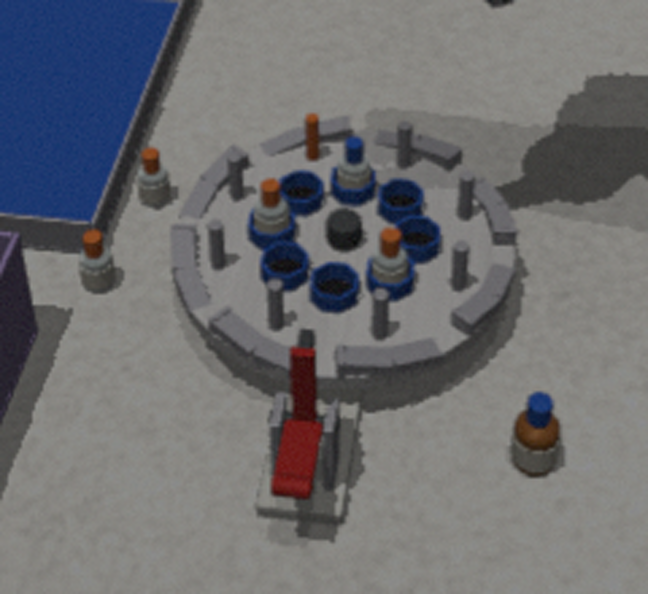

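The pawl is fully open: arm upright at crop (303,385), tab lying outward at (297,455). The vials and the wheel are unchanged. Next I'll place the tip behind the near-side peg at 202.5°.

Emit:
apply_moves(
  deltas=[
    {"linear": [10, 0, 12], "turn": -0.07},
    {"linear": [10, 0, 12], "turn": -0.07},
    {"linear": [10, 30, 12], "turn": -0.07},
    {"linear": [10, 60, 12], "turn": -0.07},
    {"linear": [10, 85, 12], "turn": -0.07},
    {"linear": [10, 100, 12], "turn": -0.07},
    {"linear": [10, 100, 12], "turn": -0.07},
    {"linear": [10, 100, 12], "turn": -0.07},
  ],
)

```text
clock: 7.5
tcp_pos: [0.4936, -0.0239, 0.1053]
ee_rot: [-1.569, -0.001, -0.901]
wrist_force: [0.4, -0.4, -0.2]
width: -0.002
```

```bash
cat > plan.py <<'E'
from h import *
s=arm.read_state(); p=np.array(s['tcp_pos']); yaw=s['ee_rot'][2]; print(p,yaw,s['wrist_force'])
c=np.array([.563,.032]); d=p[:2]-c; print('r,deg',np.hypot(*d),np.degrees(np.arctan2(d[1],d[0]))%360)
X=np.array([np.cos(yaw),np.sin(yaw)]); Z=np.array([-np.sin(yaw),np.cos(yaw)])
import sys
for a in map(float,sys.argv[1:]):
    t=np.radians(a); q=c+.090*np.array([np.cos(t),np.sin(t)])-p[:2]; dy=(t+np.pi/2-yaw+np.pi)%(2*np.pi)-np.pi
    print(a,'lin x,z mm',np.round(1000*np.array([q@X,q@Z]),1),'turn',round(-dy,3))
E
python3 plan.py 218.5
```

```text
[ 0.49356997 -0.02391919  0.10534289] -0.9008454750661531 [ 0.38994993 -0.37030617 -0.17791273]
r,deg 0.08914866736520978 218.84808731682887
218.5 lin x,z mm [-0.5 -0.9] turn -0.002
```

Emit:
apply_moves(
  deltas=[
    {"linear": [0, 20, -1], "turn": 0},
    {"linear": [0, 38, -1], "turn": 0},
    {"linear": [0, 41, -1], "turn": 0},
    {"linear": [0, 41, -1], "turn": 0},
  ],
)

```text
clock: 8.0
tcp_pos: [0.4927, -0.0247, 0.0642]
ee_rot: [-1.57, -0.001, -0.901]
wrist_force: [-0.2, -0.6, -0.4]
width: 0.004
```

```bash
python3 plan.py 216 212.5 209 205.5 202 198.5 195 191.5 188 184.5
```

```text
[ 0.49271446 -0.02471441  0.06417969] -0.9009045374667433 [-0.16546153 -0.60299977 -0.40695192]
r,deg 0.09031379077344924 218.9005570168471
216.0 lin x,z mm [-4.6  0.4] turn 0.042
212.5 lin x,z mm [-10.    0.8] turn 0.103
209.0 lin x,z mm [-15.5   1.5] turn 0.164
205.5 lin x,z mm [-20.9   2.6] turn 0.225
202.0 lin x,z mm [-26.2   4. ] turn 0.286
198.5 lin x,z mm [-31.4   5.7] turn 0.347
195.0 lin x,z mm [-36.5   7.7] turn 0.408
191.5 lin x,z mm [-41.5  10. ] turn 0.469
188.0 lin x,z mm [-46.3  12.7] turn 0.53
184.5 lin x,z mm [-51.   15.6] turn 0.591
```

Emit:
apply_moves(
  deltas=[
    {"linear": [-4.5, 0, 0.5], "turn": 0.04},
    {"linear": [-10, 0, 1], "turn": 0.1},
    {"linear": [-15.5, 0, 1.5], "turn": 0.165},
    {"linear": [-21, 0, 2.5], "turn": 0.225},
    {"linear": [-26, 0, 4], "turn": 0.285},
    {"linear": [-31.5, 0, 5.5], "turn": 0.345},
    {"linear": [-36.5, 0, 7.5], "turn": 0.41},
    {"linear": [-41.5, 0, 10], "turn": 0.47},
    {"linear": [-46.5, 0, 12.5], "turn": 0.53},
    {"linear": [-51, 0, 15.5], "turn": 0.59},
  ],
)

```text
clock: 9.25
tcp_pos: [0.473, 0.0245, 0.0645]
ee_rot: [-1.569, -0.001, -1.493]
wrist_force: [-0.2, -2.2, 0.8]
width: 0.001
```

```bash
python3 plan.py 181.5 178.5 176 174 172 171
```

```text
[0.47304184 0.02449001 0.06452779] -1.49335513169905 [-0.21275347 -2.20082858  0.75124445]
r,deg 0.09027109650362686 184.77216676049073
181.5 lin x,z mm [-5.1  0.4] turn 0.051
178.5 lin x,z mm [-9.8  0.8] turn 0.104
176.0 lin x,z mm [-13.7   1.2] turn 0.147
174.0 lin x,z mm [-16.8   1.8] turn 0.182
172.0 lin x,z mm [-19.9   2.4] turn 0.217
171.0 lin x,z mm [-21.4   2.7] turn 0.235
```

Contact force is about 2 N, as expected. I'll go on to 171°, just short of the goal, then back off and measure.

Emit:
apply_moves(
  deltas=[
    {"linear": [-5, 0, 0.5], "turn": 0.05},
    {"linear": [-10, 0, 1], "turn": 0.105},
    {"linear": [-14, 0, 1], "turn": 0.147},
    {"linear": [-17, 0, 2], "turn": 0.182},
    {"linear": [-20, 0, 2.5], "turn": 0.217},
    {"linear": [-21.5, 0, 2.5], "turn": 0.235},
    {"linear": [-21.5, 0, 2.5], "turn": 0.235},
    {"linear": [-21.5, 0, 2.5], "turn": 0.235},
  ],
)

```text
clock: 10.25
tcp_pos: [0.4738, 0.0465, 0.0637]
ee_rot: [-1.57, 0.0, -1.726]
wrist_force: [-0.2, -1.1, 0.2]
width: 0.003
```

```bash
python3 plan.py; python3 - <<'E'
from h import *
for n in('top','side'): snap(n,n+'4')
a=cv2.imread('pics/top4.png')[160:310,150:310]; b=cv2.imread('pics/side4.png')[265:430,195:395]
cv2.imwrite('pics/t4.png',np.hstack([cv2.resize(a,(400,375),interpolation=2),cv2.resize(b,(400,330),interpolation=2)[:330] if 0 else cv2.copyMakeBorder(cv2.resize(b,(400,330),interpolation=2),0,45,0,0,0)]))
E
```

```text
[0.4738084  0.04652149 0.06373531] -1.7256415949668336 [-0.18299988 -1.11144634  0.23454821]
r,deg 0.09036600530687815 170.75268332386923
```

View pics/t4.png

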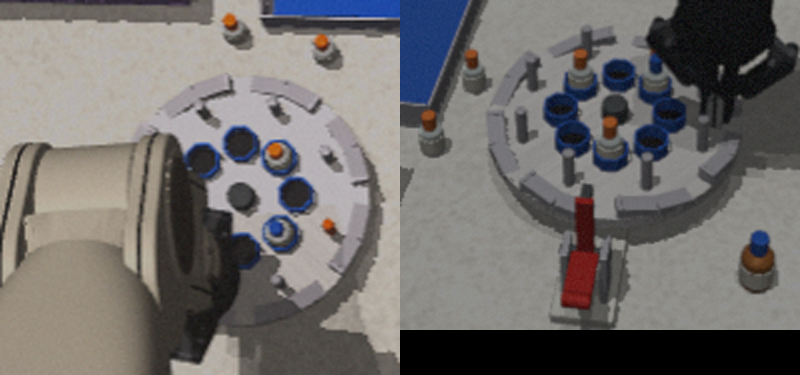

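The wheel has turned: the orange peg now shows at top-crop (328,226), all three wheel vials stand, and the pawl is still open. I'll compute the wheel angle from the visible pegs, with peg-top positions read off this picture.

```bash
python3 - <<'E'
from h import *
c=np.array([.563,.0322]); psi=.005
t=np.array([(202,104),(274,100),(326,152),(328,226),(278,281)])/2.5+[150,160]
s=(np.array([(587,31),(532,62),(522,112),(568,155),(647,158),(703,120)])-[400,0])/2+[195,265]
for n,P in(('top4',t),('side4',s)):
  a=[]
  for uv in P:
    d=atz(n,uv,.08)[:2]-c; a.append((np.degrees(np.arctan2(d[1],d[0])-psi)-22.5+22.5)%45-22.5); 
  print(n,np.round(a,2),np.mean(a),'deg off target')
E
```

```text
top4 [1.75 3.34 2.99 2.54 4.01] 2.9267572775092896 deg off target
side4 [4.72 6.76 6.09 4.46 2.66 1.77] 4.410699650299899 deg off target
```

```bash
python3 plan.py 169.5 168.5
```

```text
[0.4737332  0.04652679 0.06355319] -1.7257869172498 [ 0.14206226 -1.04616616 -0.03046997]
r,deg 0.0904410796401499 170.75702527380332
169.5 lin x,z mm [-2.   0.5] turn 0.028
168.5 lin x,z mm [-3.5  0.5] turn 0.046
```

Emit:
apply_moves(
  deltas=[
    {"linear": [-2, 0, 0.5], "turn": 0.03},
    {"linear": [-3.5, 0, 0.5], "turn": 0.045},
    {"linear": [-3.5, 0, 0.5], "turn": 0.045},
    {"linear": [-3.5, 0, 0.5], "turn": 0.045},
    {"linear": [4, 0, 0.5], "turn": 0.0},
    {"linear": [4, 0, 0.5], "turn": 0.0},
    {"linear": [4, -30, 0.5], "turn": 0.0},
    {"linear": [4, -70, 0], "turn": 0.0},
    {"linear": [4, -115, -40], "turn": 0.0},
    {"linear": [4, -140, -100], "turn": 0.0},
  ],
)

```text
clock: 11.6
tcp_pos: [0.3774, 0.0584, 0.2046]
ee_rot: [-1.567, 0.002, -1.727]
wrist_force: [-1.6, 0.1, 0.8]
width: -0.0
```

```bash
python3 - <<'E'
from h import *
for n in('top','side'): snap(n,n+'5')
a=cv2.imread('pics/top5.png')[180:300,190:310]; b=cv2.imread('pics/side5.png')[265:385,228:378]
cv2.imwrite('pics/t5.png',np.hstack([cv2.resize(a,(400,400),interpolation=2),cv2.copyMakeBorder(cv2.resize(b,(400,320),interpolation=2),0,80,0,0,0)]))
s=arm.read_state(); print(s['tcp_pos'],s['ee_rot'])
E
```

```text
[0.37303469 0.05844081 0.20491656] [-1.56864294  0.00176967 -1.72478624]
```

View pics/t5.png

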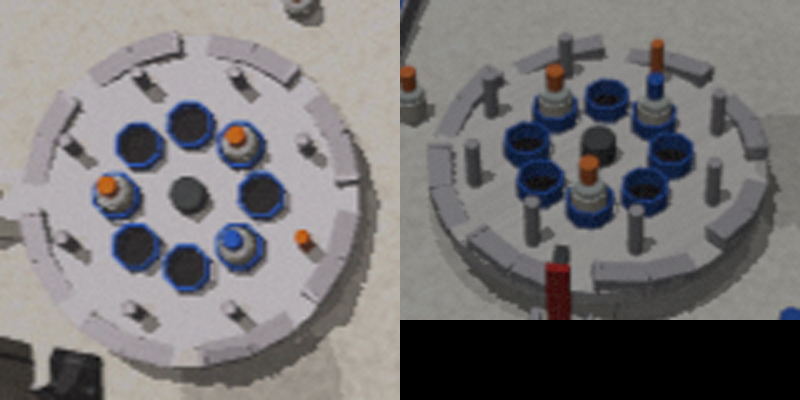

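All eight pegs are visible again. In the top crop the orange peg is at (303,236) and its neighbours are at (236,310), (130,308) and so on. In the side crop it is at (656,42). Now the fit.

```bash
cat > fit5.py <<'E'
from h import *
from scipy.optimize import least_squares
t=np.array([(303,236),(236,310),(130,308),(62,239),(69,142),(141,75),(235,72),(303,143)])/(400/120)+[190,180]
s=(np.array([(656,42),(719,95),(714,162),(636,209),(531,201),(472,144),(490,72),(566,38)])-[400,0])/(400/150)+[228,265]
def pegs(c,a): 
    th=np.radians(-112.5-45*np.arange(8))+a
    return np.c_[c[0]+.084*np.cos(th),c[1]+.084*np.sin(th),np.full(8,.08)]
for w in((1,1),(1,0),(0,1)):
  f=lambda p:np.r_[w[0]*(proj('top5',pegs(p,p[2]))-t).ravel(),w[1]*(proj('side5',pegs(p,p[2]))-s).ravel()]
  r=least_squares(f,[.56,.03,0]); print(r.x,np.sqrt(np.mean(r.fun**2)))
# polar phase comparison of ring (teeth) in rectified top image
def pol(n,c):
  K,D,T=cal(n); im=cv2.imread(f'pics/{n}.png',0)
  th=np.linspace(0,2*np.pi,1440,endpoint=False); R=np.linspace(.079,.112,34); 
  g=np.array([[c[0]+r*np.cos(a),c[1]+r*np.sin(a),.054] for r in R for a in th])
  m=proj(n,g).astype(np.float32).reshape(34,1440,2); return cv2.remap(im,m[...,0],m[...,1],1).astype(np.float32)
for x,y in(('top0','top5'),('side0','side5')):
  A,B=[pol(n,[.563,.032]) for n in(x,y)]; best=[]
  A=A-A.mean(1,keepdims=True);B=B-B.mean(1,keepdims=True)
  sc=[(A*np.roll(B,k,1)).sum() for k in range(120,241)]; k=np.argmax(sc)+120; print(x,'backward turn deg',k*.25)
E
python3 fit5.py; sed -n 9,11p fit.py >/dev/null; sed 's/^print.*//' fit.py > f0.py; cat >> f0.py <<'E'
for w in((1,0),(0,1)):
  g=lambda p:f(p)*np.r_[np.full(16,w[0]),np.full(16,w[1])]; print('start',least_squares(g,[.56,.03,0]).x)
E
python3 f0.py
```

```text
[0.56294466 0.03205414 0.02619159] 0.6887054940465966
[0.56203355 0.0310383  0.02895117] 0.4188471298005714
[0.5634107  0.03324152 0.02412774] 0.33548928505058834
top0 backward turn deg 44.25
side0 backward turn deg 44.0
[0.56225756 0.18833824 0.109     ] 0.15615130438816488 psi 0.004460063714954554
[0.56070289 0.1905937  0.106     ] 0.15842120225046868 psi 0.014210117272023037
[0.56290885 0.13216241 0.061     ] 0.09997393399674212 psi 0.00045158851287041557
start [0.56242161 0.03178661 0.02301418]
start [0.56323607 0.03263856 0.01158441]
```

Both methods put the wheel at about one notch back (44.1–44.5° of turn, residual about 0.02 rad), inside the 0.05 rad play. I'll go back to the outer side of the upright pawl arm.

Emit:
apply_moves(
  deltas=[
    {"linear": [-37, 0, 32], "turn": -0.05},
    {"linear": [-74, 0, 64], "turn": -0.1},
    {"linear": [-111, 0, 96], "turn": -0.155},
    {"linear": [-148, 0, 128], "turn": -0.155},
    {"linear": [-175, 0, 152], "turn": -0.155},
    {"linear": [-186, 0, 161], "turn": -0.155},
    {"linear": [-186, 0, 161], "turn": -0.155},
    {"linear": [-186, 20, 161], "turn": -0.155},
    {"linear": [-186, 50, 161], "turn": -0.155},
    {"linear": [-186, 50, 161], "turn": -0.155},
  ],
)

```text
clock: 12.95
tcp_pos: [0.5615, 0.2153, 0.1496]
ee_rot: [-1.577, -0.002, -1.571]
wrist_force: [-0.2, -0.2, 0.1]
width: 0.002
```

```bash
python3 - <<'E'
from h import *
s=arm.read_state(); print(s['tcp_pos'],s['ee_rot'],s['wrist_force'])
E
```

```text
[0.56147435 0.21533456 0.14964233] [-1.57685654 -0.00224897 -1.57149776] [-0.24419541 -0.16867726  0.10204124]
```

Emit:
apply_moves(
  deltas=[
    {"linear": [0, 25, 0.5], "turn": 0},
    {"linear": [0, 50, 0.5], "turn": 0},
    {"linear": [0, 66, 0.5], "turn": 0},
    {"linear": [0, 66, 0.5], "turn": 0},
    {"linear": [0, 66, 0.5], "turn": 0},
    {"linear": [5, 66, 0.5], "turn": 0},
    {"linear": [10, 66, 0.5], "turn": 0},
    {"linear": [15, 66, 0.5], "turn": 0},
    {"linear": [20, 66, 0.5], "turn": 0},
    {"linear": [25, 66, 0.5], "turn": 0},
  ],
)

```text
clock: 14.2
tcp_pos: [0.5643, 0.1912, 0.0863]
ee_rot: [-1.571, -0.0, -1.571]
wrist_force: [-0.1, 0.5, -0.5]
width: -0.0
```

Emit:
apply_moves(
  deltas=[
    {"linear": [5, 0, 0], "turn": 0},
    {"linear": [10, 0, 0], "turn": 0},
    {"linear": [15, 0, 0], "turn": 0},
    {"linear": [19, 0, 0], "turn": 0},
    {"linear": [23, 0, 0], "turn": 0},
    {"linear": [25, 0, 0], "turn": 0},
    {"linear": [25, 0, 0], "turn": 0},
    {"linear": [25, 0, 0], "turn": 0},
    {"linear": [25, 0, 0], "turn": 0},
    {"linear": [25, 0, 0], "turn": 0},
  ],
)

```text
clock: 15.45
tcp_pos: [0.5644, 0.1667, 0.0863]
ee_rot: [-1.571, 0.0, -1.571]
wrist_force: [0.1, -0.2, 0.9]
width: 0.001
```

Emit:
apply_moves(
  deltas=[
    {"linear": [0, -20, 0], "turn": 0},
    {"linear": [0, -50, 0], "turn": 0},
    {"linear": [0, -90, 0], "turn": 0},
    {"linear": [0, -120, 0], "turn": 0},
    {"linear": [50, -120, -35], "turn": 0},
    {"linear": [100, -120, -70], "turn": 0},
    {"linear": [150, -120, -110], "turn": 0},
    {"linear": [190, -120, -150], "turn": 0},
    {"linear": [220, -120, -170], "turn": 0},
    {"linear": [220, -120, -170], "turn": 0},
  ],
)

```text
clock: 16.7
tcp_pos: [0.3931, -0.0547, 0.2067]
ee_rot: [-1.57, -0.0, -1.575]
wrist_force: [0.7, 1.0, 0.3]
width: 0.002
```

```bash
python3 - <<'E'
from h import *
for n in('top','side'): snap(n,n+'6')
a=cv2.imread('pics/top6.png')[160:310,150:310]; b=cv2.imread('pics/side6.png')[265:430,195:395]
cv2.imwrite('pics/t6.png',np.hstack([cv2.resize(a,(400,375),interpolation=2),cv2.copyMakeBorder(cv2.resize(b,(400,330),interpolation=2),0,45,0,0,0)]))
s=arm.read_state(); print(s['tcp_pos'],s['wrist_force'])
E
```

```text
[ 0.3948294  -0.05343709  0.20672873] [-0.1912095   0.75775665 -0.76591857]
```

View pics/t6.png

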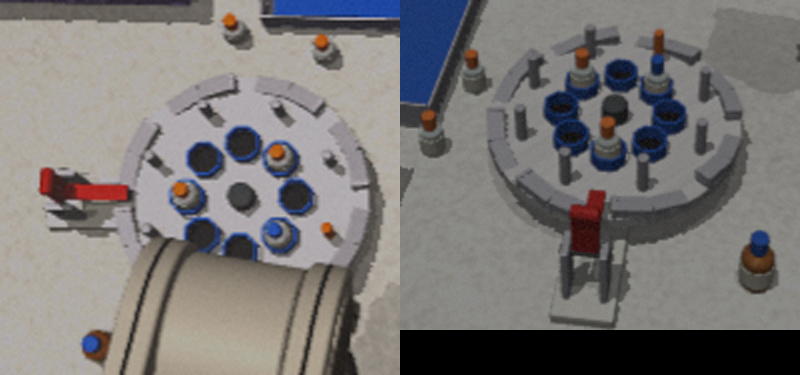

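The pawl is back over, with its tab upright at side-crop (585,230). To check that it is fully seated, I'll compare the pawl's red pixels with the starting pictures, and measure the wheel turn again.

```bash
python3 - <<'E'
from h import *
import re
def red(n):
  im=cv2.imread(f'pics/{n}.png').astype(int); b,g,r=im[...,0],im[...,1],im[...,2]
  m=((r>90)&(g<.4*r)&(b<.5*r)); y,x=np.nonzero(m); 
  if n[0]=='t': k=(x>155)&(x<206)&(y>215)&(y<250)
  else: k=(x>265)&(x<310)&(y>350)&(y<430)
  x,y=x[k],y[k]; return len(x),x.mean().round(2),y.mean().round(2),x.min(),x.max(),y.min(),y.max()
for n in('top0','top6','side0','side6'): print(n,red(n))
def pol(n,c=(.563,.032)):
  im=cv2.imread(f'pics/{n}.png',0); th=np.linspace(0,2*np.pi,1440,endpoint=False); R=np.linspace(.079,.112,34)
  g=np.array([[c[0]+r*np.cos(a),c[1]+r*np.sin(a),.054] for r in R for a in th]); m=proj(n,g).astype(np.float32).reshape(34,1440,2)
  A=cv2.remap(im,m[...,0],m[...,1],1).astype(float); return A-A.mean(1,keepdims=True)
for x,y in(('side0','side6'),('side5','side6')):
  A,B=pol(x),pol(y); rg=range(120,241) if x=='side0' else range(-40,41); print(x,y,.25*rg[int(np.argmax([(A*np.roll(B,k,1)).sum() for k in rg]))])
# sensitivity: tab roll pixel shift for pawl 0 -> .1
for a in(0,.05,.1):
  P=[.562,.190+.045*np.sin(a),.058+.045*np.cos(a)]; N=[.562,.190-.056*np.cos(a),.061+.056*np.sin(a)]
  print(a,proj('side0',P),proj('top0',P),'armtip',proj('top0',N),proj('side0',N))
d=cv2.absdiff(cv2.imread('pics/side0.png'),cv2.imread('pics/side6.png')); 
for nm,(u,v) in dict(amber=(374,395),va=(209,330),vb=(231,300),cup=(356,200),tape=(310,205)).items(): print(nm,d[v-18:v+18,u-15:u+15].mean().round(1))
E
```

```text
top0 (168, np.float64(184.6), np.float64(235.35), np.int64(166), np.int64(200), np.int64(227), np.int64(239))
top6 (171, np.float64(184.37), np.float64(235.32), np.int64(166), np.int64(200), np.int64(227), np.int64(239))
side0 (115, np.float64(289.75), np.float64(367.2), np.int64(280), np.int64(296), np.int64(360), np.int64(373))
side6 (129, np.float64(289.64), np.float64(367.62), np.int64(280), np.int64(296), np.int64(360), np.int64(373))
side0 side6 44.75
side5 side6 -0.25
0 [[288.12114605 370.93337032]] [[169.03540642 233.14219008]] armtip [[199.88959865 237.38793049]] [[294.26962992 360.86264205]]
0.05 [[287.87222196 372.15291643]] [[167.99242736 233.12198064]] armtip [[199.56003328 237.15429486]] [[294.24476844 359.72769345]]
0.1 [[287.6241595  373.42500634]] [[166.9679719  233.11191198]] armtip [[199.16602305 236.91858558]] [[294.20635456 358.65795995]]
amber 6.7
va 6.3
vb 6.4
cup 5.3
tape 7.0
```

```bash
python3 - <<'E'
from h import *
def R(n,x0,x1,y0,y1):
  im=cv2.imread(f'pics/{n}.png').astype(np.float32); return (im[y0:y1,x0:x1,2]-im[y0:y1,x0:x1,1])
for nm,A,B,box in(('top roll','top0','top6',(158,176,220,246)),('top tip','top0','top6',(185,208,226,248)),('side tab','side0','side6',(272,304,353,400))):
  M=np.eye(2,3,dtype=np.float32)
  cc,M=cv2.findTransformECC(R(A,*box),R(B,*box),M,cv2.MOTION_TRANSLATION,(3,200,1e-6),None,3); print(nm,round(cc,4),M[:,2])
E
```

```text
top roll 0.9995 [0.02468576 0.02122765]
top tip 0.9998 [0.00506166 0.01533468]
side tab 0.9993 [-0.00839968 -0.00057179]
```

The pawl sits within 0.03 px of its starting position, so it is fully seated. Handing in.

```bash
python3 -c "
from plant import arm
print(arm.job_done())"
```

```text
the job is handed in; nothing more can be done
None
```

I tipped the pawl open with the shut fingertips, turned the wheel one notch clockwise by a steel peg on the near side, and pushed the pawl back over. It dropped into the next notch. I handed the job in at about 17 s of the 58 s allowed, with the arm raised clear of everything.

**Pawl:** it shows within 0.03 px of its starting position in both cameras, which means an angle change of under 0.01 rad, so it is fully in the notch.

**Wheel:** the final side-camera check gave 44.75° of backward turn. The checks before closing the pawl gave 44.0–44.5°. They differ by less than 1°, and all put the wheel within the 0.05 rad (2.9°) play. A rough reading partway through the push, from pegs partly hidden by the arm, was noisier (2.9° and 4.4° left to go). The contact position itself implied about 1.4° more turn than the cameras did. I relied on the final camera fits.

**Everything else:** the three wheel vials are still standing in their pockets. Vials a, b and c, the cup and the tape roll show no visible change in the side-camera comparison. The highest wrist force I saw was about 4.7 N, during free travel. It was about 2.3 N at the peg and under 1.5 N at the pawl.

One move call was refused because I left out the turn value; nothing moved, and I resent it.

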